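# Set a strip guide to a feeler blade by the drag

## Task

Set the strip guide to the feeler blade: take the blade from its wooden stand, stand it fully down in the gap of the aluminium guide and let go, then push the red post gently until the sliding cheek nips the blade and keeps it nipped with your hand off. Draw the blade slowly straight up out of the gap, feeling it drag between cheek and fence (if it comes freely, let it down and close the cheek a little more), and put it fully back in its stand, leaving the guide at that setting and the other things where they are.

Things in the scene. Friction and masses are not known exactly. Their poses are not given: they have to be found in the camera images.
- blade_grip (a point): centre of the feeler blade's yellow handle (16 mm in its x, 36 mm in y, 40 mm high; the loose tool weighs about 130 g). Below hangs a steel blade 5 mm thick (x), 36 mm wide (y), 75 mm long, its last 2 mm thinned to 3 mm. z points up. Grip the handle over its 36 mm (along y, along the gap); gripped off centre over its 16 mm it levers the nipping cheek away
- blade_tip (a point): middle of the lower end of the feeler blade, 95 mm below blade_grip, same axes
- slot (a point): fixed strip guide: foot of the fence's face, mid-length, on top of the plywood base, 12 mm above the table. x from sliding cheek to fence, y along the gap, z up. Fence face: x = 0; cheek face: x = -gap. Both 90 mm long in y, about 14 mm thick, straight to 39 mm up, then flared outwards to 51 mm. Base: x -140 to +65, y -60 to +60 mm. Gap open at both ends; a blade in it stands on the base
- gap (a joint): gap in m from the cheek's free brass facing to the fence: 0 shut, at the start 0.0105 to 0.015. The cheek slides along x of slot, takes about 8 N to move, stays where left. Its facing is very stiffly sprung (8 N per mm), so once it meets the blade the push rises fast: a total push of 14 to 17 N nips well (the cheek can hold a nip of 8 N). Cheek and fence must not bear on the blade with over 15 N
- post_top (a point): centre of the top of the cheek's red push post, 59 mm above the table, 16 mm (x) by 30 mm (y), upright from about 1 mm above the guide's base, 95 mm behind the cheek's face (to -x); axes as slot. A bar 16 mm wide, its top 14 mm above the base, joins it to the cheek. Pushing it towards +x closes the gap
- stand_floor (a point): centre of the bottom of the slot in the wooden stand (fixed to the table, 60 x 80 mm), 8 mm above the table. The slot is 10 mm wide (x), 48 mm long (y) and 30 mm deep, above it two brass lips flare out to 20 mm apart, 49 mm above the table; z up. At the start the blade stands in it
- blade: the feeler blade as a whole; origin at blade_tip
- fence: the fixed fence of the guide; origin and axes as slot
- glue: white glue bottle with red cap, upright, 44 mm across, 130 mm tall, loose bystander; origin at its foot
- pot: dark pencil pot with pencils, 80 mm across, 170 mm tall over the pencils, loose bystander; origin at its foot
- bits: clear divided box of drill bits, 130 x 160 mm, 30 mm high with its open lid standing to about 95 mm, loose bystander; origin under its centre
- clamp: dark green G-clamp lying flat, about 250 x 130 mm, 22 mm high, loose bystander; origin under its middle
- driver: orange screwdriver lying on the table, loose bystander
- pliers: yellow pliers lying flat, 130 x 70 mm, 18 mm high, loose bystander; origin under the pivot
- plank: piece of pale board lying flat, 160 x 200 x 22 mm, loose bystander; origin under its centre
There are look-alikes about, which are no part of the job. Of the things shaped like the part that bears stand_floor, the wooden one is meant.

How it is judged (in metres and radians):
On the way, in this order (a step that is already met when the one before it is completed fails the run):
1. the blade stands on the guide's base in the gap, let go (x of blade_tip in the frame of slot between -0.016 and 0.002 m and y of blade_tip in the frame of slot between -0.03 and 0.03 m and z of blade_tip in the frame of slot below 0.006 m and contact force between the fingers and blade below 0.1 N), for 0.2 s.
2. the cheek nips the blade against the fence (over 3 N on each side) with the blade fully down and the robot touching neither (all of step 1 and contact force between blade and gap above 3 N and contact force between blade and fence above 3 N and contact force between the fingers and gap below 0.1 N), for 0.3 s.
3. the blade, 6 to 36 mm up in the gap, drags on cheek and fence (over 1.5 N on each) with the robot off the cheek (x of blade_tip in the frame of slot between -0.016 and 0.002 m and y of blade_tip in the frame of slot between -0.03 and 0.03 m and z of blade_tip in the frame of slot between 0.006 and 0.036 m and contact force between blade and gap above 1.5 N and contact force between blade and fence above 1.5 N and contact force between the fingers and gap below 0.1 N), for 0.1 s.
At the end, for the whole second after the job is handed in: the blade stands fully down in its stand's slot (tip within 12 mm of the slot's centre, within 6 mm of its floor, upright within 0.2 rad), at rest; the gap is left between 3 and 5.2 mm (the 5 mm blade less the squeeze) (distance between blade_tip and stand_floor below 0.012 m and z of blade_tip in the frame of stand_floor below 0.006 m and angle between blade_tip's own z axis and vertical below 0.2 rad and linear speed of blade below 0.02 m/s and value of joint gap between 0.003 and 0.0052 m); the robot touches nothing.
It fails at once if the sliding cheek bore on the blade with more than 15 N (contact force between blade and gap above 15 N).
It fails at once if the fence bore on the blade with more than 15 N (contact force between blade and fence above 15 N).
It fails at once if another thing on the table shifted by more than 25 mm (distance of any of glue, pot, bits, clamp, driver, pliers, plank from where it was at the start of the episode above 0.025 m).
It also fails if it takes over 72 s, if anything falls off the work surface, if the arm or the gripper's body presses on something with over 40 N, if the wrist force passes 120 N, or if a joint passes its speed limit or range.

## Robot

A 6-joint arm with a two-finger parallel gripper is mounted at the origin on the work surface. World frame = base frame: x ahead of the robot, y to its left, z up, the work surface at z = 0. Lengths are in mm, angles in rad, forces in N, time in s.
With the tool pointing down it reaches from about 400 to 925 mm from the base axis. Payload 12.5 kg.
Tool frame: the origin (TCP) lies midway between the tips of the shut fingers; the grasp point (between the pads) lies 19 mm behind it (env.tcp_to_grasp is the distance from the TCP to the grasp point, in mm); z points along the fingers, y is the line along which they close (so a half turn about z gives the same grasp; the last joint's range is limited). The gripper opens to 95 mm and grips with 3 to 60 N. Pads are 20 mm wide; open, the fingers measure 119 mm over their backs; the gripper's body (75 mm by 180 mm) begins 59 mm behind the grasp point.
Start: joints at [-0.106, 0.491, 1.559, -0, 1.092, -0.106], TCP at [625.017, 0.021, 214.661] pointing down, gripper open.
Joint ranges: [-3.1, 3.1], [-0.84, 2.19], [0.05, 2.79], [-1.13, 4.28], [0.06, 2.93], [-2.69, 2.69]. Speed limits (rad/s): [2.22, 2.22, 2.79, 3.14, 3.14, 3.14].

## Interface

Orientations are given as [roll, pitch, yaw] about the fixed x, y, z axes, in that order (R = Rz(yaw) Ry(pitch) Rx(roll)).
In Python, from cell import env gives the robot as it stands. The module is installed in compiled form; this text tells all that it offers.
- The arm moves only by the tool step_arm, never from a script. Its argument "plan" is a list that holds one entry, the list of rows, each a list of 5 numbers: the shift along the tool's x, y, z in mm, then the turn about the tool's z in degrees, then the opening, from -1 (shut) to 1 (fully open). A call has 1 to 8 rows; each row is the pose to reach, as a shift and turn from the pose commanded when the call began, along the tool's axes at that moment; what a row does not reach only later rows make up. A row lasts 1/12 s, in which the tool goes at most 41.7 mm and 7.16 degrees, less where a joint would pass 70% of its speed; a pose out of reach is approached as far as the arm can. A call with a gripper value outside its range is refused whole. The fingers move at their own pace and stop on an object; the grip force is fixed at half the most. Time passes only in rows, so rows that repeat a pose let the fingers close. It gives the time, the measured TCP pose, the force, the opening and the grip force at its end, in the units of the state.
- env.state(): the state, without advancing time (a new reading comes with each control period).
- env.read_camera(name): name is "scene" or "side" or "wrist"; returns the picture (400x640x3 uint8, blue, green, red); there is no depth.
- env.get_calibration(name): a dict with "K" (3x3 intrinsics, pixels), "extrinsics" (4x4, takes a point from world to camera coordinates). Camera axes: x right, y up, looking along -z (the intrinsics and any distortion apply to the point x, -y, -z); pixel columns grow to the right and rows downward; lengths in mm; the calibration is good to about 2 mm. The wrist camera is an equidistant fisheye: a pixel r from the principal point sees the ray r / f radians off the axis. A picture is of the moment at which its call begins: read the wrist's pose just before it. get_calibration takes no time and is no camera call; for the wrist camera it gives the pose at the moment of the call.
- env.job_done(): hands the job in; it is judged then, once.
The state is a dict: "t": time; "joints": joint angles; "qvel": joint speeds; "tau": joint torques, N m; "eef_pos": TCP position; "tcp_rot": TCP orientation; "ft_force": force on the tool from outside, world axes, zero at the start; "moment": the same for the moment, N m; "opening": opening from 0.0 (shut) to 1.0 (fully open); "grip_force": force on a finger pad.
Only numpy, scipy, OpenCV 4.12 (cv2) and the standard library are available. Lean on these libraries where they do the work, as an engineer would, in place of code of your own. Each camera call takes 0.05 s, during which the arm holds its last target. There are 200 camera calls.

## Working session

There is one attempt and no reset: what is moved stays moved. The work goes in short steps, Python scripts to look and compute and a tool call to move; the robot and the scene stay as the last step left them, time stands still between calls to the robot, and variables do not carry over. Pictures are saved under pics/ and viewed, at most 10 in all, crops included, and the job is handed in when it is done.

Besides the shell and the picture viewer there is one more tool, called after "Request:" as name([rows], argument=value, ...), one row to a line, values as JSON. step_arm: Moves the arm, as the interface text tells. Its arguments: {"type":"object","properties":{"plan":{"type":"array"}},"required":["plan"]}

```bash
mkdir -p pics
cat > h.py <<'E'
import numpy as np, cv2
from cell import env
def ray(cal,u,v,fish=False):
    K=np.array(cal["K"]);E=np.array(cal["extrinsics"])
    x=(u-K[0,2])/K[0,0];y=(v-K[1,2])/K[1,1]
    if fish:
        r=np.hypot(x,y);s=np.sin(r)/r if r>1e-9 else 1
        d=np.array([x*s,-y*s,-np.cos(r)])
    else: d=np.array([x,-y,-1.])
    R=E[:3,:3];o=-R.T@E[:3,3];d=R.T@d
    return o,d/np.linalg.norm(d)
def onz(cal,u,v,z,fish=False):
    o,d=ray(cal,u,v,fish);return o+d*(z-o[2])/d[2]
def proj(cal,p,fish=False):
    K=np.array(cal["K"]);E=np.array(cal["extrinsics"])
    c=E[:3,:3]@np.array(p)+E[:3,3];x,y,z=c[0],-c[1],-c[2]
    if fish:
        r=np.hypot(x,y);t=np.arctan2(r,z);x,y=x/r*t,y/r*t
    else: x,y=x/z,y/z
    return K[0,0]*x+K[0,2],K[1,1]*y+K[1,2]
def tri(rs):
    A=0;b=0
    for o,d in rs:
        P=np.eye(3)-np.outer(d,d);A=A+P;b=b+P@o
    return np.linalg.solve(A,b)
E
python3 - <<'E'
from h import *
import json
for n in("scene","side","wrist"):
    c=env.get_calibration(n);im=env.read_camera(n);cv2.imwrite(f"pics/{n}0.png",im)
    print(n,np.round(c["K"],1).tolist(),np.round(c["extrinsics"],3).tolist())
print(env.state(),env.tcp_to_grasp)
E
```

```text
scene [[396.1, 0.0, 324.6], [0.0, 396.1, 200.5], [0.0, 0.0, 1.0]] [[-0.457, 0.889, -0.002, 280.057], [-0.755, -0.387, 0.529, 381.648], [0.47, 0.244, 0.848, -1709.39], [0.0, 0.0, 0.0, 1.0]]
side [[400.7, 0.0, 317.6], [0.0, 400.7, 192.9], [0.0, 0.0, 1.0]] [[0.98, -0.197, -0.025, -549.659], [0.126, 0.519, 0.846, -136.396], [-0.153, -0.832, 0.533, -1187.229], [0.0, 0.0, 0.0, 1.0]]
wrist [[309.7, 0.0, 315.5], [0.0, 309.7, 202.3], [0.0, 0.0, 1.0]] [[1.0, -0.0, -0.002, -623.529], [-0.0, 0.962, -0.275, 32.791], [0.002, 0.275, 0.962, -390.928], [0.0, 0.0, 0.0, 1.0]]
{'t': 0.15, 'joints': array([-1.05564937e-01,  4.91400463e-01,  1.55930125e+00, -1.11632530e-05,
        1.09172305e+00, -1.05587840e-01]), 'qvel': array([-0.00243362, -0.00284658, -0.00266844, -0.00061999, -0.00090499,
       -0.00024274]), 'tau': array([ 3.16444048e-04, -6.12899423e+01, -2.58276522e+01,  6.91918633e-02,
        4.73701756e-02, -5.07232733e-05]), 'eef_pos': array([6.24820353e+02, 6.09641853e-02, 2.14211639e+02]), 'tcp_rot': array([-3.14076414e+00, -7.78501303e-05,  1.57082435e+00]), 'ft_force': array([0.07627117, 0.27369601, 0.01108458]), 'moment': array([-0.0716786 , -0.00070366,  0.01669545]), 'grip_force': 0.0, 'opening': 0.9981462742523461} 18.8
```

View pics/scene0.png

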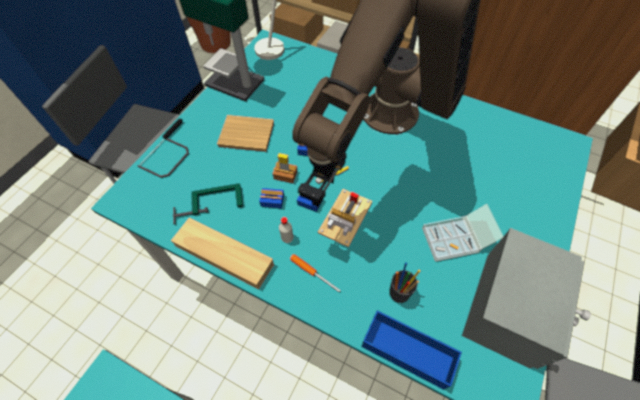

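View pics/wrist0.png

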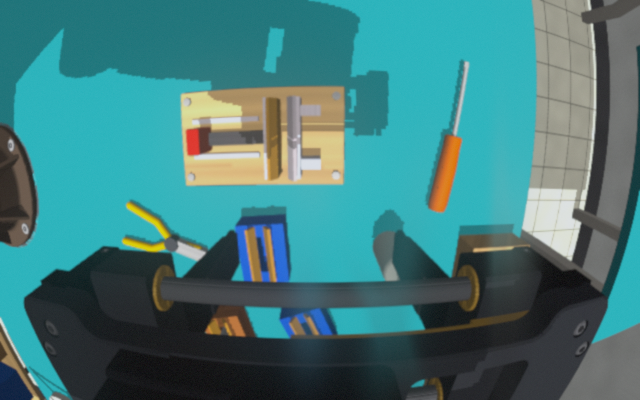

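View pics/side0.png

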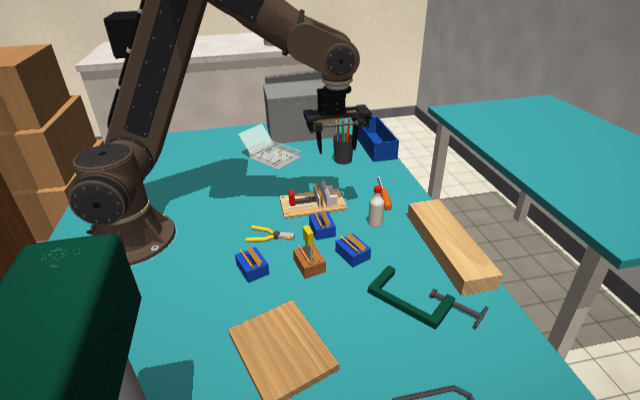

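The scene picture shows the yellow handle at about (283,160) in the wooden stand and the guide at (345,215). The side picture shows the handle at about (309,237) and the stand at (309,262). In the wrist picture the guide base spans (182,90) to (343,185), with the red post at (192,140).

Run:
```python
from h import *
rs=[]
for n,box in(("scene",(265,145,300,180)),("side",(295,220,325,262))):
    im=cv2.imread(f"pics/{n}0.png");h=cv2.cvtColor(im,cv2.COLOR_BGR2HSV)
    m=cv2.inRange(h,(22,150,100),(33,255,255));k=np.zeros_like(m);k[box[1]:box[3],box[0]:box[2]]=255;m&=k
    ys,xs=np.nonzero(m);print(n,len(xs),xs.min(),xs.max(),ys.min(),ys.max(),xs.mean(),ys.mean())
    rs.append(ray(env.get_calibration(n),xs.mean(),ys.mean()))
p=tri(rs);print("grip",p,[np.linalg.norm(np.cross(p-o,d)) for o,d in rs])
c=env.get_calibration("side")
for uv in((294,253),(317,246),(326,263),(303,276)):print("stand top?",onz(c,*uv,38))
c=env.get_calibration("wrist")
for uv in((181,95),(343,87),(344,185),(187,185)):print("base",onz(c,*uv,12,True))
im=cv2.imread("pics/wrist0.png");cv2.imwrite("pics/w0c.png",cv2.resize(im[75:200,170:370],None,fx=4,fy=4,interpolation=cv2.INTER_CUBIC))
im=cv2.imread("pics/side0.png");cv2.imwrite("pics/s0c.png",cv2.resize(im[180:290,230:380],None,fx=5,fy=5,interpolation=cv2.INTER_CUBIC))
```

```text
scene 66 279 286 154 163 282.530303030303 158.33333333333334
side 153 303 313 226 245 307.83006535947715 234.9281045751634
grip [ 492.82797009 -232.91195394  104.27775198] [np.float64(1.2694145229152891), np.float64(1.2694145229153955)]
stand top? [ 455.0682788  -215.56773719   38.        ]
stand top? [ 519.84069297 -201.28999465   38.        ]
stand top? [ 529.05861303 -272.3387772    38.        ]
stand top? [ 463.97189117 -305.40290055   38.        ]
base [454.68746362 109.7094239   12.        ]
base [656.16405381 111.10759445  12.        ]
base [658.82439906  -8.25710189  12.        ]
base [455.94881506  -7.03974884  12.        ]
```

View pics/s0c.png

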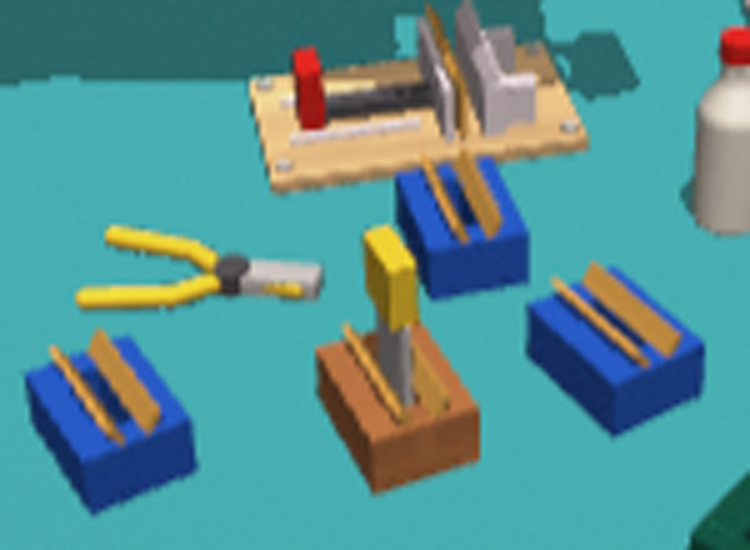

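The crop shows the wooden stand turned slightly, with the blade and its yellow handle upright in it and blue stands around it. I'm moving so that the wrist camera faces the stand, with the closing line along y.

Request:
step_arm([
  [[-40, 4, 0, -7, 1], [-80, 8, 0, -14, 1], [-120, 12, 0, -21, 1], [-160, 17, 0, -28, 1], [-200, 21, 0, -35, 1], [-233, 25, 0, -42, 1], [-233, 25, 0, -49, 1], [-233, 25, 0, -56, 1]],
])

```text
t: 0.82
eef_pos: [649.6, -235.3, 213.7]
tcp_rot: [-3.141, -0.001, 2.551]
ft_force: [-0.4, -0.2, 0.4]
opening: 0.998
grip_force: 0.0
```

Request:
step_arm([
  [[0, 0, 0, -7, 1], [0, 0, 0, -14, 1], [0, 0, 0, -21, 1], [0, 0, 0, -28, 1], [0, 0, 0, -34, 1], [0, 0, 0, -34, 1], [0, 0, 0, -34, 1]],
])

```text
t: 1.4
eef_pos: [650.0, -232.9, 214.4]
tcp_rot: [3.141, -0.0, 3.138]
ft_force: [0.6, 0.4, 0.0]
opening: 1.002
grip_force: 0.0
```

Run:
```python
from h import *
import pickle
c=env.get_calibration("wrist");im=env.read_camera("wrist");cv2.imwrite("pics/w1.png",im);pickle.dump(c,open("c1.pkl","wb"))
s=env.state();print(s["t"],s["eef_pos"],s["tcp_rot"],s["joints"],proj(c,(493,-233,103),True))
```

```text
1.45 [ 649.96244504 -232.96214461  214.46326843] [ 3.14144230e+00 -2.25564694e-04  3.13781068e+00] [-4.39766309e-01  5.87220328e-01  1.38115528e+00  4.44979247e-05
  1.17348501e+00 -2.00679787e+00] (np.float64(316.74377429731516), np.float64(31.7135896378295))
```

View pics/w1.png

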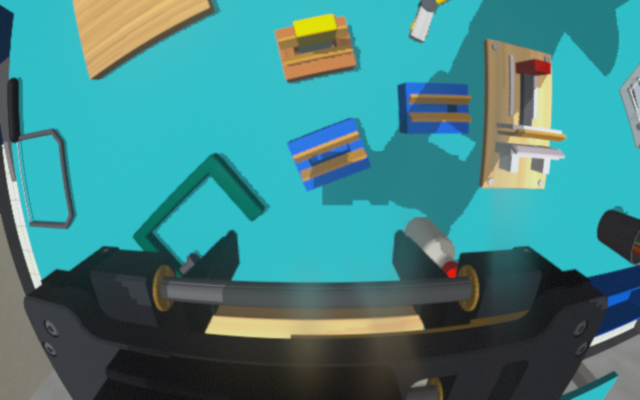

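The wrist picture shows the stand at about (316,50) with the handle at (316,27), and the guide at the right, (485–550, 40–188). I'll take corners from an enlarged crop.

Run:
```python
from h import *
im=cv2.imread("pics/w1.png")
a=cv2.resize(im[5:90,265:365],None,fx=6,fy=6,interpolation=cv2.INTER_CUBIC);cv2.imwrite("pics/w1c.png",a)
```

```text
(no output)
```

View pics/w1c.png

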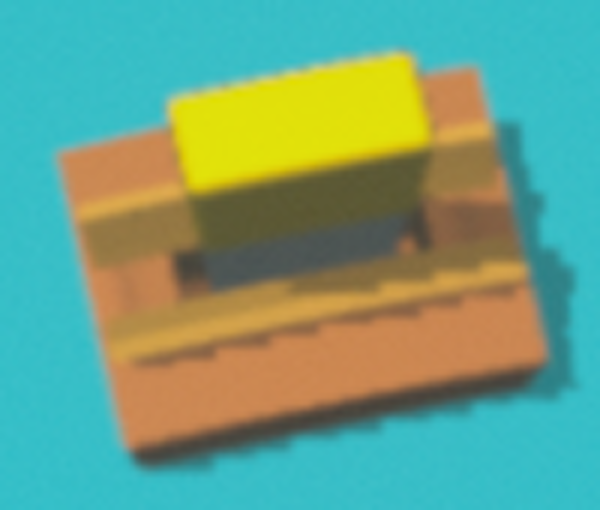

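The crop shows the handle's top corners at (168,98), (410,53), (432,145), (192,193) and the stand's top corners at (58,152), (480,68), (548,362), (128,450).

Run:
```python
from h import *
import pickle
c=pickle.load(open("c1.pkl","rb"))
for nm,z,q in(("handle",123,[(168,98),(410,53),(432,145),(192,193)]),("stand",38,[(58,152),(480,68),(548,362),(128,450)])):
    P=np.array([onz(c,265+u/6-.4,5+v/6-.4,z,True) for u,v in q])
    e=P[1]-P[0]+P[2]-P[3]; f=P[0]-P[3]+P[1]-P[2]
    print(nm,P.mean(0).round(1),"len y",np.linalg.norm(e)/2,"len x",np.linalg.norm(f)/2,"yaw from y-edge",np.degrees(np.arctan2(e[1],e[0])),"x-edge",np.degrees(np.arctan2(f[1],f[0])))
for u,v in[(485,40),(552,56),(549,188),(481,187)]:print(onz(c,u,v,12,True).round(1))
```

```text
handle [ 492.2 -234.8  123. ] len y 34.27146702856321 len x 14.73387416588424 yaw from y-edge 101.76646181612502 x-edge -167.6350589451617
stand [ 492.2 -234.5   38. ] len y 79.39293175091865 len x 59.73584408230905 yaw from y-edge 102.09052684799772 x-edge -167.9026298102031
[456.6 -11.3  12. ]
[455.4 113.3  12. ]
[656.  122.6  12. ]
[656.6  -9.3  12. ]
```

Request:
step_arm([
  [[40, -1, 0, -6, 1], [80, -1, 0, -12, 1], [120, -2, 20, -12, 1], [158, -2.2, 40, -12, 1], [158, -2.2, 70, -12, 1], [158, -2.2, 100, -12, 1], [158, -2.2, 120, -12, 1], [158, -2.2, 130, -12, 1]],
])

```text
t: 2.12
eef_pos: [491.1, -234.8, 82.5]
tcp_rot: [3.14, -0.002, -2.935]
ft_force: [0.8, 0.6, 0.0]
opening: 1.001
grip_force: 0.0
```

Request:
step_arm([
  [[0, 0, 0, 0, 1], [0, 0, 0, 0, 1], [0, 0, 0, 0, -1], [0, 0, 0, 0, -1], [0, 0, 0, 0, -1], [0, 0, 0, 0, -1], [0, 0, 0, 0, -1], [0, 0, 0, 0, -1]],
])

```text
t: 2.78
eef_pos: [492.1, -235.2, 84.9]
tcp_rot: [-3.141, 0.0, -2.932]
ft_force: [-0.4, -0.6, -0.9]
opening: 0.637
grip_force: 0.0
```

Request:
step_arm([
  [[0, 0, 0, 0, -1], [0, 0, 0, 0, -1], [0, 0, 0, 0, -1], [0, 0, 0, 0, -1], [0, 0, 0, 0, -1], [0, 0, 0, 0, -1]],
])

```text
t: 3.28
eef_pos: [492.0, -235.2, 84.6]
tcp_rot: [-3.142, 0.0, -2.932]
ft_force: [-0.1, -0.8, 1.0]
opening: 0.377
grip_force: 29.9
```

Gripped at 36 mm. Lifting straight up.

Request:
step_arm([
  [[0, 0, -10, 0, -1], [0, 0, -25, 0, -1], [0, 0, -45, 0, -1], [0, 0, -65, 0, -1], [0, 0, -85, 0, -1], [0, 0, -105, 0, -1], [0, 0, -115, 0, -1], [0, 0, -115, 0, -1]],
])

```text
t: 3.95
eef_pos: [492.6, -235.5, 202.0]
tcp_rot: [-3.139, 0.003, -2.932]
ft_force: [-0.2, 0.0, -1.3]
opening: 0.374
grip_force: 29.9
```

Request:
step_arm([
  [[-25, 24, -10, 2, -1], [-50, 48, -20, 4, -1], [-75, 72, -30, 6, -1], [-100, 96, -30, 8, -1], [-125, 120, -30, 10, -1], [-150, 144, -30, 12, -1], [-175, 168, -30, 12, -1], [-200, 190, -30, 12, -1]],
])

```text
t: 4.62
eef_pos: [648.4, -5.9, 228.2]
tcp_rot: [3.141, -0.002, -3.142]
ft_force: [1.5, 0.1, -0.6]
opening: 0.38
grip_force: 30.0
```

Request:
step_arm([
  [[-20, 30, 0, 0, -1], [-35, 50, 10, 0, -1], [-42, 60, 20, 0, -1], [-42, 60, 30, 0, -1], [-42, 60, 30, 0, -1], [-42, 60, 30, 0, -1]],
])

```text
t: 5.12
eef_pos: [689.2, 51.2, 198.4]
tcp_rot: [-3.141, -0.003, 3.141]
ft_force: [-0.5, -0.1, -1.0]
opening: 0.377
grip_force: 30.0
```

Run:
```python
from h import *
import pickle
c=env.get_calibration("wrist");im=env.read_camera("wrist");cv2.imwrite("pics/w2.png",im);pickle.dump(c,open("c2.pkl","wb"))
s=env.state();print(s["t"],s["eef_pos"],s["tcp_rot"],s["grip_force"])
P=[proj(c,p,True) for p in((440,-20,12),(440,125,12),(670,125,12),(670,-20,12))];print(P)
print("slot approx",proj(c,(592,51,12),True))
cv2.imwrite("pics/w2c.png",cv2.resize(im[0:260,180:500],(800,650),interpolation=cv2.INTER_CUBIC)[:600])
```

```text
5.1667 [689.60686354  51.03797426 199.44102073] [-3.14141610e+00 -8.56549925e-04  3.14051898e+00] 29.971335232257843
[(np.float64(256.57371016557016), np.float64(-19.28785005024821)), (np.float64(379.26672906675066), np.float64(-18.989273552596046)), (np.float64(379.63245373642275), np.float64(168.11231496296838)), (np.float64(256.5333329356804), np.float64(168.1157997895719))]
slot approx (np.float64(316.86889838399895), np.float64(100.26419688969801))
```

View pics/w2c.png

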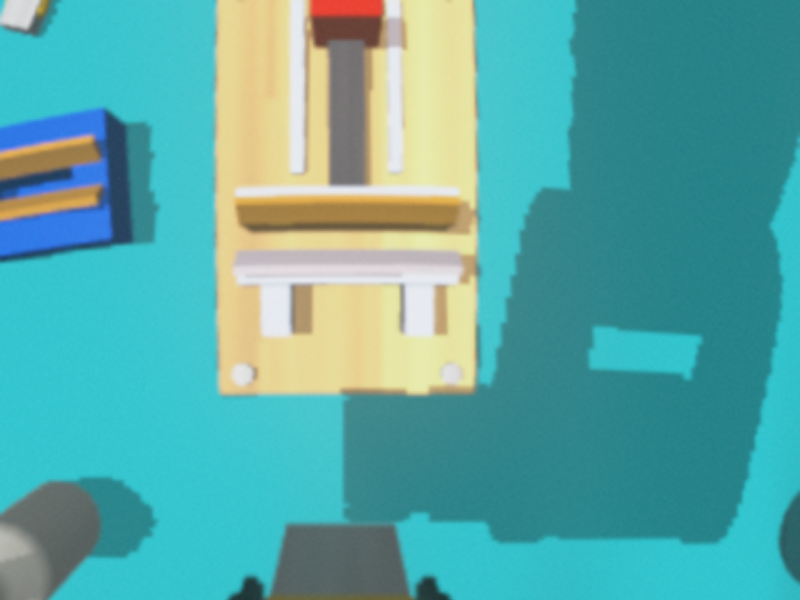

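The crop shows the gap between the brass facing (foot at row 228) and the fence (top edge at row 250). The base's front edge is at row 393, its sides at columns 216 to 478, and the blade end at (285–400, 525).

Run:
```python
from h import *
import pickle
c=pickle.load(open("c2.pkl","rb"))
f=lambda u,v,z:onz(c,180+u/2.5-.3,v/2.5-.3,z,True).round(1)
for n,u,v,z in[("baseFL",218,394,12),("baseFR",476,391,12),("L top",216,2,12),("R top",474,2,12),("L mid",216,200,12),("R mid",478,200,12),("cheek foot L",248,228,12),("cheek foot R",455,228,12),("cheek top back L",236,188,63),("R",461,188,63),("cheek flare edge L",236,197,63),("fence top L in",236,252,63),("fence top R in",461,252,63),("fence out L",236,283,63),("fence out R",461,283,63),("bladeL",285,525,124),("bladeR",397,525,124),("post front",347,15,59)]:
    print(n,f(u,v,z))
```

```text
baseFL [657.4  -7.2  12. ]
baseFR [655.9 113.1  12. ]
L top [468.4  -7.8  12. ]
R top [468.1 112.1  12. ]
L mid [566.9  -6.7  12. ]
R mid [566.7 112.6  12. ]
cheek foot L [580.6   8.   12. ]
cheek foot R [580.3 102.   12. ]
cheek top back L [568.8   9.3  63. ]
R [568.6  96.8  63. ]
cheek flare edge L [572.5   9.3  63. ]
fence top L in [594.4   9.2  63. ]
fence top R in [594.3  96.9  63. ]
fence out L [606.7   9.   63. ]
fence out R [606.6  97.1  63. ]
bladeL [686.7  31.5 124. ]
bladeR [686.7  68.5 124. ]
post front [495.2  52.6  59. ]
```

Request:
step_arm([
  [[30, 1, 0, 0, -1], [60, 2, 0, 0, -1], [90, 3, 0, 0, -1], [102.5, 3, 10, 0, -1], [102.5, 3, 25, 0, -1], [102.5, 3, 40, 0, -1], [102.5, 3, 45, 0, -1], [102.5, 3, 45, 0, -1]],
])

```text
t: 5.83
eef_pos: [587.2, 54.4, 154.4]
tcp_rot: [-3.142, -0.001, 3.14]
ft_force: [0.2, 0.5, -1.2]
opening: 0.377
grip_force: 30.0
```

Request:
step_arm([
  [[0, 0, 8, 0, -1], [0, 0, 16, 0, -1], [0, 0, 24, 0, -1], [0, 0, 30, 0, -1], [0, 0, 35, 0, -1], [0, 0, 35, 0, -1]],
])

```text
t: 6.33
eef_pos: [587.2, 55.3, 118.4]
tcp_rot: [-3.142, -0.002, -3.142]
ft_force: [-0.2, 0.0, -0.8]
opening: 0.374
grip_force: 30.0
```

Request:
step_arm([
  [[0, 0, 5, 0, -1], [0, 0, 10, 0, -1], [0, 0, 15, 0, -1], [0, 0, 20, 0, -1], [0, 0, 24, 0, -1], [0, 0, 27, 0, -1], [0, 0, 28.5, 0, -1], [0, 0, 28.5, 0, -1]],
])

```text
t: 7.0
eef_pos: [587.6, 55.2, 90.8]
tcp_rot: [3.142, -0.0, 3.142]
ft_force: [0.3, 0.1, -1.2]
opening: 0.377
grip_force: 30.0
```

Request:
step_arm([
  [[0, 0, 0.5, 0, -1], [0, 0, 0.5, 0, -1], [0, 0, 0.5, 0, -1], [0, 0, 0.5, 0, -1]],
])

```text
t: 7.33
eef_pos: [587.7, 55.2, 90.8]
tcp_rot: [-3.142, 0.0, -3.142]
ft_force: [0.6, 0.1, -1.3]
opening: 0.377
grip_force: 30.0
```

Request:
step_arm([
  [[0, 0, 0.7, 0, -1], [0, 0, 1.5, 0, -1], [0, 0, 1.5, 0, -1], [0, 0, 1.5, 0, -1], [0, 0, 1.5, 0, -1]],
])

```text
t: 7.75
eef_pos: [587.7, 55.2, 89.1]
tcp_rot: [-3.142, 0.0, 3.142]
ft_force: [0.2, 0.5, -2.2]
opening: 0.376
grip_force: 30.0
```

Nearly down. Releasing, opening only moderately so that the handle stands clear.

Request:
step_arm([
  [[0, 0, 0, 0, -0.1], [0, 0, 0, 0, 0.3], [0, 0, 0, 0, 0.6], [0, 0, 0, 0, 1], [0, 0, 0, 0, 1], [0, 0, 0, 0, 1], [0, 0, 0, 0, 1], [0, 0, 0, 0, 1]],
])

```text
t: 8.42
eef_pos: [587.7, 55.3, 89.1]
tcp_rot: [-3.142, 0.0, -3.142]
ft_force: [0.1, -0.7, 0.7]
opening: 0.883
grip_force: 0.0
```

Request:
step_arm([
  [[0, 0, -10, 0, 1], [0, 0, -25, 0, 1], [0, 0, -45, 0, 1], [0, 0, -65, 0, 1], [0, 0, -85, 0, 1], [0, 0, -100, 0, 1], [0, 0, -110, 0, 1], [0, 0, -110, 0, 1]],
])

```text
t: 9.08
eef_pos: [588.4, 55.3, 201.7]
tcp_rot: [-3.141, 0.004, -3.142]
ft_force: [-0.1, -0.2, -0.3]
opening: 0.998
grip_force: 0.0
```

Request:
step_arm([
  [[35, -1, 0, 0, -1], [70, -2, 0, 0, -1], [105, -2.5, 0, 0, -1], [130, -2.5, 0, 0, -1], [136, -2.5, 20, 0, -1], [136, -2.5, 40, 0, -1], [136, -2.5, 60, 0, -1], [136, -2.5, 60, 0, -1]],
])

```text
t: 9.75
eef_pos: [449.9, 52.7, 136.2]
tcp_rot: [3.141, -0.005, 3.141]
ft_force: [0.4, 0.4, -0.5]
opening: 0.492
grip_force: 0.0
```

Request:
step_arm([
  [[0, 0, 10, 0, -1], [0, 0, 20, 0, -1], [0, 0, 30, 0, -1], [0, 0, 40, 0, -1], [0, 0, 40, 0, -1], [0, 0, 40, 0, -1], [0, 0, 40, 0, -1], [0, 0, 40, 0, -1]],
])

```text
t: 10.42
eef_pos: [452.0, 52.8, 99.8]
tcp_rot: [-3.142, 0.001, -3.142]
ft_force: [0.0, -0.3, 0.6]
opening: 0.007
grip_force: 0.0
```

Request:
step_arm([
  [[0, 0, 15, 0, -1], [0, 0, 30, 0, -1], [0, 0, 45, 0, -1], [0, 0, 60, 0, -1], [0, 0, 70, 0, -1], [0, 0, 72, 0, -1], [0, 0, 72, 0, -1], [0, 0, 72, 0, -1]],
])

```text
t: 11.08
eef_pos: [451.9, 52.8, 27.7]
tcp_rot: [-3.142, 0.001, -3.142]
ft_force: [0.2, -0.5, -0.2]
opening: 0.004
grip_force: 0.0
```

Run:
```python
from h import *
c=env.get_calibration("side");im=env.read_camera("side")
print({k:np.round(v,3) for k,v in env.state().items() if k in("t","eef_pos","ft_force","opening")})
u,v=map(int,proj(c,(530,53,60)))
cv2.imwrite("pics/s3.png",cv2.resize(im[v-50:v+50,u-65:u+65],None,fx=6,fy=6,interpolation=cv2.INTER_CUBIC))
```

```text
{'t': np.float64(11.133), 'eef_pos': array([452.052,  52.76 ,  27.896]), 'ft_force': array([-0.544, -0.032,  0.518]), 'opening': np.float64(0.005)}
```

View pics/s3.png

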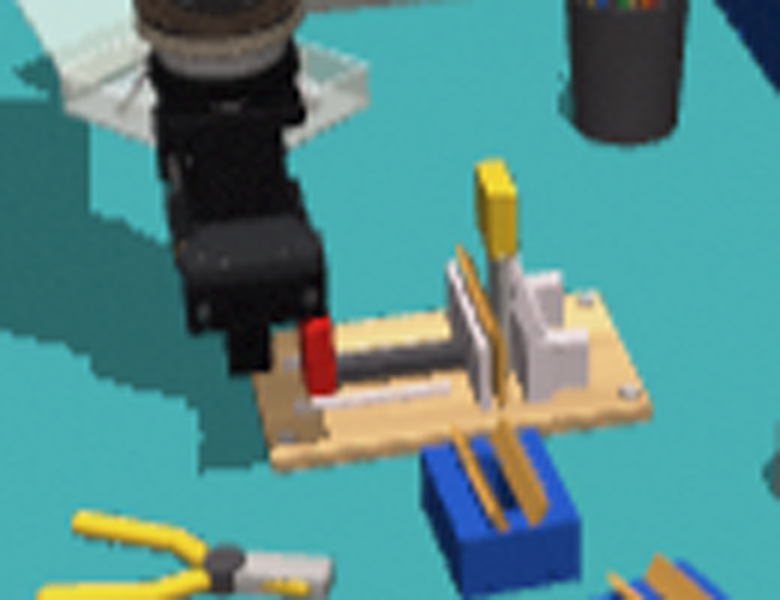

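The side picture shows the blade upright in the gap (handle at (497,210) in the crop), the shut fingers behind the red post at (318,355), and clearance between them. I'm pushing slowly.

Request:
step_arm([
  [[-3, 0, 0, 0, -1], [-6, 0, 0, 0, -1], [-9, 0, 0, 0, -1], [-11, 0, 0, 0, -1], [-12, 0, 0, 0, -1], [-13, 0, 0, 0, -1], [-13, 0, 0, 0, -1]],
])

```text
t: 11.72
eef_pos: [464.8, 52.7, 27.1]
tcp_rot: [-3.142, 0.0, 3.142]
ft_force: [-0.3, 0.6, 0.0]
opening: 0.003
grip_force: 0.0
```

Request:
step_arm([
  [[-0.5, 0, 0, 0, -1], [-1, 0, 0, 0, -1], [-1.5, 0, 0, 0, -1], [-2, 0, 0, 0, -1], [-2.5, 0, 0, 0, -1], [-3, 0, 0, 0, -1], [-3, 0, 0, 0, -1], [-3, 0, 0, 0, -1]],
])

```text
t: 12.38
eef_pos: [467.6, 52.7, 27.1]
tcp_rot: [-3.142, 0.0, -3.142]
ft_force: [-0.0, -0.6, -0.3]
opening: 0.009
grip_force: 0.0
```

Request:
step_arm([
  [[-0.5, 0, 0, 0, -1], [-1, 0, 0, 0, -1], [-1.5, 0, 0, 0, -1], [-2, 0, 0, 0, -1], [-2, 0, 0, 0, -1], [-2, 0, 0, 0, -1]],
])

```text
t: 12.88
eef_pos: [468.3, 52.8, 27.1]
tcp_rot: [3.142, -0.003, -3.141]
ft_force: [-6.9, -0.3, 4.6]
opening: 0.003
grip_force: 3.2
```

Request:
step_arm([
  [[-0.5, 0, 0, 0, -1], [-1, 0, 0, 0, -1], [-1.5, 0, 0, 0, -1], [-2, 0, 0, 0, -1], [-2, 0, 0, 0, -1], [-2, 0, 0, 0, -1]],
])

```text
t: 13.38
eef_pos: [470.1, 52.8, 27.1]
tcp_rot: [3.142, -0.003, -3.141]
ft_force: [-6.7, -1.0, 5.8]
opening: 0.003
grip_force: 3.7
```

Request:
step_arm([
  [[-0.4, 0, 0, 0, -1], [-0.8, 0, 0, 0, -1], [-1.2, 0, 0, 0, -1], [-1.6, 0, 0, 0, -1], [-2, 0, 0, 0, -1], [-2, 0, 0, 0, -1]],
])

```text
t: 13.88
eef_pos: [471.7, 52.8, 27.1]
tcp_rot: [3.142, -0.004, -3.141]
ft_force: [-8.7, -0.8, 8.0]
opening: 0.003
grip_force: 4.5
```

Request:
step_arm([
  [[-0.3, 0, 0, 0, -1], [-0.6, 0, 0, 0, -1], [-0.8, 0, 0, 0, -1], [-0.8, 0, 0, 0, -1]],
])

```text
t: 14.22
eef_pos: [472.6, 52.8, 27.1]
tcp_rot: [3.142, -0.004, -3.141]
ft_force: [-8.3, -0.5, 6.7]
opening: 0.007
grip_force: 4.3
```

Request:
step_arm([
  [[-0.3, 0, 0, 0, -1], [-0.5, 0, 0, 0, -1], [-0.5, 0, 0, 0, -1]],
])

```text
t: 14.47
eef_pos: [473.1, 52.8, 27.1]
tcp_rot: [3.142, -0.004, -3.141]
ft_force: [-8.7, -0.0, 8.5]
opening: 0.003
grip_force: 4.2
```

Request:
step_arm([
  [[-0.2, 0, 0, 0, -1], [-0.4, 0, 0, 0, -1], [-0.4, 0, 0, 0, -1]],
])

```text
t: 14.72
eef_pos: [473.5, 52.8, 27.1]
tcp_rot: [3.142, -0.004, -3.141]
ft_force: [-8.8, -1.1, 7.0]
opening: 0.004
grip_force: 4.3
```

Request:
step_arm([
  [[-0.2, 0, 0, 0, -1], [-0.4, 0, 0, 0, -1], [-0.4, 0, 0, 0, -1]],
])

```text
t: 14.97
eef_pos: [473.9, 52.8, 27.1]
tcp_rot: [3.142, -0.004, -3.141]
ft_force: [-8.6, -1.0, 7.0]
opening: 0.004
grip_force: 4.2
```

Request:
step_arm([
  [[-0.2, 0, 0, 0, -1], [-0.4, 0, 0, 0, -1], [-0.4, 0, 0, 0, -1]],
])

```text
t: 15.22
eef_pos: [474.3, 52.8, 27.1]
tcp_rot: [3.142, -0.004, -3.141]
ft_force: [-9.0, -0.8, 6.9]
opening: 0.003
grip_force: 4.4
```

Request:
step_arm([
  [[-0.2, 0, 0, 0, -1], [-0.4, 0, 0, 0, -1], [-0.4, 0, 0, 0, -1]],
])

```text
t: 15.47
eef_pos: [474.4, 52.8, 27.1]
tcp_rot: [3.142, -0.004, -3.141]
ft_force: [-9.9, -1.7, 8.1]
opening: 0.004
grip_force: 4.9
```

Request:
step_arm([
  [[-0.2, 0, 0, 0, -1], [-0.3, 0, 0, 0, -1], [-0.3, 0, 0, 0, -1]],
])

```text
t: 15.72
eef_pos: [474.5, 52.8, 27.1]
tcp_rot: [3.142, -0.005, -3.141]
ft_force: [-11.1, -0.7, 9.2]
opening: 0.007
grip_force: 5.4
```

The cheek has met the blade; the push is rising.

Request:
step_arm([
  [[-0.2, 0, 0, 0, -1], [-0.4, 0, 0, 0, -1], [-0.4, 0, 0, 0, -1]],
])

```text
t: 15.97
eef_pos: [474.7, 52.8, 27.1]
tcp_rot: [3.142, -0.005, -3.141]
ft_force: [-11.7, -2.3, 10.1]
opening: 0.007
grip_force: 5.9
```

Request:
step_arm([
  [[-0.2, 0, 0, 0, -1], [-0.4, 0, 0, 0, -1], [-0.4, 0, 0, 0, -1]],
])

```text
t: 16.22
eef_pos: [474.8, 52.8, 27.1]
tcp_rot: [3.142, -0.006, -3.141]
ft_force: [-13.5, -2.2, 10.6]
opening: 0.003
grip_force: 6.5
```

Request:
step_arm([
  [[-0.2, 0, 0, 0, -1], [-0.4, 0, 0, 0, -1], [-0.4, 0, 0, 0, -1]],
])

```text
t: 16.47
eef_pos: [474.9, 52.8, 27.1]
tcp_rot: [3.142, -0.006, -3.141]
ft_force: [-13.6, -1.0, 12.3]
opening: 0.002
grip_force: 7.0
```

Request:
step_arm([
  [[-0.15, 0, 0, 0, -1], [-0.3, 0, 0, 0, -1], [-0.3, 0, 0, 0, -1], [-0.3, 0, 0, 0, -1]],
])

```text
t: 16.8
eef_pos: [475.0, 52.8, 27.1]
tcp_rot: [3.142, -0.007, -3.141]
ft_force: [-14.8, -0.6, 13.5]
opening: 0.001
grip_force: 7.4
```

Push about 15 N. Backing off and rising.

Request:
step_arm([
  [[1, 0, 0, 0, -1], [2.5, 0, 0, 0, -1], [5, 0, 0, 0, -1], [10, 0, 0, 0, -1], [18, 0, 0, 0, -1], [24, 0, 0, 0, -1], [24, 0, 0, 0, -1], [24, 0, 0, 0, -1]],
])

```text
t: 17.47
eef_pos: [454.2, 52.7, 27.2]
tcp_rot: [-3.142, 0.0, 3.141]
ft_force: [0.3, 0.2, 0.3]
opening: 0.003
grip_force: 0.0
```

Request:
step_arm([
  [[0, 0, -25, 0, -1], [0, 0, -50, 0, -1], [0, 0, -80, 0, -1], [0, 0, -110, 0, -1], [0, 0, -140, 0, 0], [0, 0, -165, 0, 1], [0, 0, -180, 0, 1], [0, 0, -180, 0, 1]],
])

```text
t: 18.13
eef_pos: [455.7, 52.8, 210.2]
tcp_rot: [-3.141, 0.006, -3.141]
ft_force: [1.2, -0.1, 0.8]
opening: 0.228
grip_force: 0.0
```

Run:
```python
from h import *
rs=[]
for n in("scene","side"):
    c=env.get_calibration(n);im=env.read_camera(n);h=cv2.cvtColor(im,cv2.COLOR_BGR2HSV)
    m=cv2.inRange(h,(22,150,100),(33,255,255));u,v=map(int,proj(c,(588,53,107)));k=np.zeros_like(m);k[v-16:v+16,u-12:u+12]=255;m&=k
    ys,xs=np.nonzero(m);print(n,len(xs),xs.mean(),ys.mean(),(u,v));rs.append(ray(c,xs.mean(),ys.mean()))
    cv2.imwrite(f"pics/{n}4.png",im)
print(tri(rs));s=env.state();print(s["t"],s["eef_pos"],s["tcp_rot"])
```

```text
scene 88 341.8068181818182 209.02272727272728 (341, 208)
side 76 322.60526315789474 174.1578947368421 (321, 175)
[591.33226458  54.56945683 109.25618362]
18.2333 [454.42274978  52.73095753 207.14876586] [-3.14154871e+00  1.12570986e-03  3.14155577e+00]
```

The handle is still standing at about (590.6, 52.6) after correcting for bias. I'm going back over it with the gripper open.

Request:
step_arm([
  [[-35, 1, 0, 0, 1], [-70, 2, 0, 0, 1], [-105, 2.5, 0, 0, 1], [-130, 2.5, 0, 0, 1], [-135.3, 2.5, 0, 0, 1], [-135.3, 2.5, 0, 0, 1], [-135.3, 2.5, 0, 0, 1], [-135.3, 2.5, 0, 0, 1]],
])

```text
t: 18.9
eef_pos: [588.4, 55.3, 206.5]
tcp_rot: [3.142, -0.002, -3.142]
ft_force: [0.8, 0.3, 0.5]
opening: 0.874
grip_force: 0.0
```

Request:
step_arm([
  [[0, 0, 20, 0, 1], [0, 0, 40, 0, 1], [0, 0, 60, 0, 1], [0, 0, 80, 0, 1], [0, 0, 100, 0, 1], [0, 0, 110, 0, 1], [0, 0, 110, 0, 1], [0, 0, 110, 0, 1]],
])

```text
t: 19.57
eef_pos: [589.4, 55.3, 97.6]
tcp_rot: [-3.142, -0.0, -3.142]
ft_force: [0.9, -0.1, 0.1]
opening: 0.998
grip_force: 0.0
```

Request:
step_arm([
  [[-0.2, 0, 4, 0, 1], [-0.2, 0, 8, 0, 1], [-0.2, 0, 8.3, 0, 1], [-0.2, 0, 8.3, 0, 1], [-0.2, 0, 8.3, 0, -1], [-0.2, 0, 8.3, 0, -1], [-0.2, 0, 8.3, 0, -1], [-0.2, 0, 8.3, 0, -1]],
])

```text
t: 20.23
eef_pos: [589.9, 55.2, 89.0]
tcp_rot: [-3.142, 0.0, -3.142]
ft_force: [0.9, 0.4, 0.6]
opening: 0.774
grip_force: 0.0
```

Request:
step_arm([
  [[0, 0, 0, 0, -1], [0, 0, 0, 0, -1], [0, 0, 0, 0, -1], [0, 0, 0, 0, -1], [0, 0, 0, 0, -1], [0, 0, 0, 0, -1], [0, 0, 0, 0, -1], [0, 0, 0, 0, -1]],
])

```text
t: 20.9
eef_pos: [589.8, 55.3, 88.9]
tcp_rot: [3.141, 0.0, -3.142]
ft_force: [0.2, 0.6, -0.2]
opening: 0.376
grip_force: 30.0
```

Gripped. Drawing slowly up.

Request:
step_arm([
  [[0, 0, -1, 0, -1], [0, 0, -2, 0, -1], [0, 0, -3.5, 0, -1], [0, 0, -5, 0, -1], [0, 0, -6.5, 0, -1], [0, 0, -8, 0, -1], [0, 0, -9.5, 0, -1], [0, 0, -11, 0, -1]],
])

```text
t: 21.57
eef_pos: [589.8, 55.2, 100.0]
tcp_rot: [-3.142, -0.0, 3.142]
ft_force: [2.0, 0.0, -9.8]
opening: 0.376
grip_force: 30.0
```

Request:
step_arm([
  [[0, 0, -1.5, 0, -1], [0, 0, -3, 0, -1], [0, 0, -4.5, 0, -1], [0, 0, -6, 0, -1], [0, 0, -7.5, 0, -1], [0, 0, -9, 0, -1]],
])

```text
t: 22.07
eef_pos: [589.8, 55.3, 109.0]
tcp_rot: [3.142, -0.0, 3.142]
ft_force: [1.5, -0.7, -9.1]
opening: 0.377
grip_force: 30.0
```

Clear drag of about 8 N at 11 and 20 mm up. Continuing out, then above the stand.

Request:
step_arm([
  [[0, 0, -2, 0, -1], [0, 0, -4, 0, -1], [0, 0, -6, 0, -1], [0, 0, -8, 0, -1], [0, 0, -10, 0, -1], [0, 0, -13, 0, -1], [0, 0, -16, 0, -1], [0, 0, -19, 0, -1]],
])

```text
t: 22.73
eef_pos: [590.1, 55.2, 128.6]
tcp_rot: [-3.142, 0.001, 3.142]
ft_force: [-0.4, 0.1, -1.5]
opening: 0.382
grip_force: 30.0
```

Request:
step_arm([
  [[0, 0, -4, 0, -1], [0, 0, -10, 0, -1], [0, 0, -20, 0, -1], [0, 0, -35, 0, -1], [0, 0, -50, 0, -1], [0, 0, -65, 0, -1], [0, 0, -75, 0, -1], [0, 0, -75, 0, -1]],
])

```text
t: 23.4
eef_pos: [590.7, 55.3, 205.7]
tcp_rot: [-3.142, 0.004, -3.142]
ft_force: [0.6, 0.1, -1.5]
opening: 0.378
grip_force: 30.0
```

Request:
step_arm([
  [[13, -37, 0, -2, -1], [26, -74, 0, -4, -1], [39, -111, 0, -6, -1], [52, -148, 0, -8, -1], [65, -185, 0, -10, -1], [78, -222, 0, -12, -1], [90, -260, 0, -12, -1], [98, -290, 0, -12, -1]],
])

```text
t: 24.07
eef_pos: [490.4, -237.0, 202.6]
tcp_rot: [3.141, -0.0, -2.933]
ft_force: [0.8, -0.1, -2.0]
opening: 0.377
grip_force: 30.0
```

Request:
step_arm([
  [[0, 0, 0, 0, -1], [0, 0, 0, 0, -1], [0, 0, 10, 0, -1], [0, 0, 20, 0, -1], [0, 0, 30, 0, -1], [0, 0, 30, 0, -1], [0, 0, 30, 0, -1], [0, 0, 30, 0, -1]],
])

```text
t: 24.73
eef_pos: [492.1, -234.3, 172.8]
tcp_rot: [3.141, -0.0, -2.931]
ft_force: [-0.8, -0.1, -0.7]
opening: 0.379
grip_force: 30.0
```

Request:
step_arm([
  [[0, 0, 10, 0, -1], [0, 0, 20, 0, -1], [0, 0, 30, 0, -1], [0, 0, 40, 0, -1], [0, 0, 48, 0, -1], [0, 0, 54, 0, -1], [0, 0, 60, 0, -1], [0, 0, 60, 0, -1]],
])

```text
t: 25.4
eef_pos: [491.5, -234.6, 111.6]
tcp_rot: [3.14, -0.001, -2.932]
ft_force: [0.1, -0.5, -1.1]
opening: 0.38
grip_force: 30.0
```

Request:
step_arm([
  [[0, 0, 5, 0, -1], [0, 0, 10, 0, -1], [0, 0, 15, 0, -1], [0, 0, 20, 0, -1], [0, 0, 24, 0, -1], [0, 0, 26, 0, -1], [0, 0, 26, 0, -1]],
])

```text
t: 25.98
eef_pos: [491.7, -234.6, 86.4]
tcp_rot: [3.141, -0.0, -2.932]
ft_force: [0.6, -0.1, -0.6]
opening: 0.375
grip_force: 30.0
```

Request:
step_arm([
  [[0, 0, 0.6, 0, -1], [0, 0, 1.2, 0, -1], [0, 0, 1.2, 0, -1], [0, 0, 1.2, 0, -1], [0, 0, 1.2, 0, 0], [0, 0, 1.2, 0, 1], [0, 0, 1.2, 0, 1], [0, 0, 1.2, 0, 1]],
])

```text
t: 26.65
eef_pos: [491.9, -234.8, 85.8]
tcp_rot: [-3.141, 0.0, -2.932]
ft_force: [-0.0, 0.3, -0.5]
opening: 0.599
grip_force: 0.0
```

Request:
step_arm([
  [[0, 0, 0, 0, 1], [0, 0, 0, 0, 1], [0, 0, 0, 0, 1], [0, 0, 0, 0, 1], [0, 0, -15, 0, 1], [0, 0, -30, 0, 1], [0, 0, -50, 0, 1], [0, 0, -70, 0, 1]],
])

```text
t: 27.32
eef_pos: [491.6, -234.6, 156.2]
tcp_rot: [3.141, -0.001, -2.932]
ft_force: [0.3, -0.6, 0.1]
opening: 0.997
grip_force: 0.0
```

Request:
step_arm([
  [[-30, 0, -30, 0, 1], [-70, 0, -50, 0, 1], [-110, 0, -60, 0, 1], [-140, 0, -60, 0, 1], [-140, 0, -60, 0, 1], [-140, 0, -60, 0, 1]],
])

```text
t: 27.82
eef_pos: [629.6, -204.9, 214.9]
tcp_rot: [3.141, -0.0, -2.93]
ft_force: [-0.5, -0.2, 0.0]
opening: 0.999
grip_force: 0.0
```

Run:
```python
from h import *
c=env.get_calibration("wrist");im=env.read_camera("wrist")
s=env.state();print(s["t"],s["eef_pos"],s["tcp_rot"],s["ft_force"],s["opening"])
u,v=map(int,proj(c,(492,-234,60),True));print(u,v)
a=cv2.resize(im[max(0,v-65):v+65,u-80:u+80],None,fx=3,fy=3,interpolation=cv2.INTER_CUBIC)
c=env.get_calibration("side");im=env.read_camera("side");u,v=map(int,proj(c,(520,-150,60)))
b=cv2.resize(im[v-75:v+75,u-75:u+75],None,fx=2,fy=2,interpolation=cv2.INTER_CUBIC)
h=max(a.shape[0],b.shape[0]);o=np.zeros((h,a.shape[1]+b.shape[1],3),np.uint8);o[:a.shape[0],:a.shape[1]]=a;o[:b.shape[0],a.shape[1]:]=b
cv2.imwrite("pics/end.png",o);print(o.shape)
```

```text
27.8667 [ 628.53089256 -205.23488549  214.90225461] [ 3.14088754e+00 -1.07351451e-03 -2.93136309e+00] [-0.36972194 -0.18583682 -0.47416545] 1.0040618195572604
317 57
(366, 780, 3)
```

View pics/end.png

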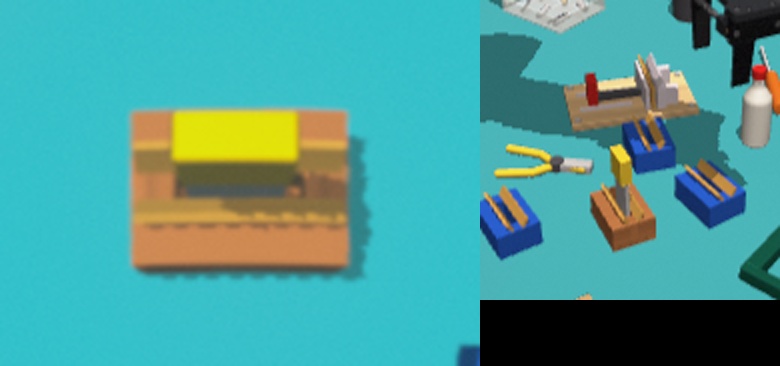

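The blade stands upright and down in the wooden stand (handle at (235,135) left, (620,165) right), and the guide and bystanders are undisturbed. Handing in.

```bash
python3 -c "
from cell import env
print(env.job_done())"
```

```text
the job is handed in; nothing more can be done
None
```

I handed the job in at about 28 s: the cheek was set with a push of about 15 N, the blade dragged at about 8 N as it came out of the gap, and it is back upright in the wooden stand. The final gap was not measured directly, and no verdict came back.

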